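# Level the two-tray balance by re-hanging one ring weight

## Robot

A 6-joint arm with a two-finger parallel gripper is mounted at the origin on the work surface. World frame = base frame: x ahead of the robot, y to its left, z up, the work surface at z = 0. Lengths are in mm, angles in rad, forces in N, time in s.
With the tool pointing down it reaches from about 275 to 825 mm from the base axis. Payload 5.2 kg.
Tool frame: the origin (TCP) lies on the centre line of the jaws, within the pads' length; the fingertips stand 11 mm ahead of it and the grasp point (between the pads) lies 8 mm behind it; z points along the fingers, y is the line along which they close (so a half turn about z gives the same grasp; the last joint's range is limited). The gripper opens to 93 mm and grips with 3 to 60 N. Pads are 15 mm wide; open, the fingers measure 128 mm over their backs; the gripper's body (75 mm by 188 mm) begins 65 mm behind the grasp point.
Start: joints at [0.969, 0.259, 1.535, -0, 1.348, -0.203], TCP at [213.551, 506.854, 229.653] pointing down, gripper open.
Joint ranges: [-3.14, 3.14], [-0.91, 2.08], [0.19, 2.58], [-1.22, 4.36], [0.22, 2.71], [-3.12, 3.12]. Speed limits (rad/s): [2.57, 2.57, 3.14, 3.14, 3.14, 3.14].

## Interface

Orientations are given as a rotation vector (axis times angle).
In Python, from station import * gives the robot as it stands. The module is installed in compiled form; this text tells all that it offers.
- The arm moves only by the shell command python3 -m crank 'ROWS' [FORCE]. ROWS is JSON, one flat list of numbers, 7 for each row, row after row: the turn, a rotation vector about the tool's x, y, z normalised to -1 to 1, where 1 is 0.15 rad, then the shift along the tool's x, y, z normalised to -1 to 1, where 1 is 50 mm, then the opening, from -1 (shut) to 1 (fully open). A call has 1 to 20 rows; each row shifts and turns the commanded pose from where the row before left it, along the tool's axes as they then stand; what a row does not reach is not made up. A row lasts 1/10 s, in which the tool goes at most 50 mm and 8.59 degrees, less where a joint would pass 70% of its speed; a pose out of reach is approached as far as the arm can. A call with a number of a shift or a turn outside -1 to 1 is refused whole. A call with a gripper value outside its range is refused whole. The fingers move at their own pace and stop on an object; FORCE is the grip in N (left out, the last holds). Time passes only in rows, so rows that do not move let the fingers close. It gives the time, the measured TCP pose, the force, the opening and the grip force at its end, in the units of the state.
- state(): the state, without advancing time (a new reading comes with each control period).
- grab_frame(name): name is "scene" or "top" or "wrist"; returns a dict with "image" (480x640x3 uint8, blue, green, red), "vertical_fov" (degrees; the focal length in pixels is half the picture's height over the tangent of half this angle, whatever the lens; pixels are square), "cx", "cy" (the principal point, pixels), "dist" ([k1, k2, p1, p2, k3] as OpenCV has them; the pictures are not rectified), "R" (3x3) and "t" (3): a world point X has camera coordinates R X + t; the wrist camera has in their place "T_tool_cam" (4x4, takes a point from camera to tool coordinates, whose origin is the TCP and whose axes are the flange's). Camera axes: x right, y down, z forward; pixel columns grow to the right and rows downward; lengths in mm; the calibration is good to about 2 mm. A picture is of the moment at which its call begins: read the wrist's pose just before it. There is no depth.
- job_done(): hands the job in; it is judged then, once.
The state is a dict: "time_s": time; "joints": joint angles; "joint_velocities": joint speeds; "tau": joint torques, N m; "tcp_pos": TCP position; "tool_rot": TCP orientation; "wrist_force": force on the tool from outside, world axes, zero at the start; "ft_torque": the same for the moment, N m; "grip_width": finger opening in mm; "gripper_force": force on a finger pad.
Only numpy, scipy, OpenCV 4.12 (cv2) and the standard library are available. Lean on these libraries where they do the work, as an engineer would, in place of code of your own. Each camera call takes 0.05 s, during which the arm holds its last target. There are 200 camera calls.

## Task

The balance is out of level: move the one right ring weight from the blue tray onto the free pin of the yellow tray, so that both trays come to rest level with the red block, every weight down flat on a tray over a pin of its own. Feel for the pin gently: never press hard on a tray or drop a weight on it, and leave the other things on the bench alone.

Things in the scene. Friction and masses are not known exactly. Their poses are not given: they have to be found in the camera images.
- balance: White two-tray balance, fixed, 170 x 330 mm. Origin: centre of its underside, on the table; z up; y runs through both tray centres (100 mm to either side). The trays are linked: one rises as the other sinks, up to 9 mm each, springy (about 3.3 mm per newton of difference). Level: both tray floors 100 mm above the table, flush with the top of the red centre block (70 x 30 mm).
- tray_a: Blue flat tray, 180 (x) x 60 (y) x 6 mm, no rim, on the left or the right. Three upright pins at x = -56, 0, +56 mm, y = 0, each with a weight at the start. Origin: centre of its floor (top face); axes parallel to the balance's. The pins are 11.6 mm thick and 26 mm tall, with a flat, slightly chamfered top.
- tray_b: Yellow tray, same size and origin; its pins are alike but 12.8 mm thick. A pin at x = -35 mm, y = 0 carries one weight; the free pin is on a stiff clamped slide, at x = +35 mm and anywhere from y = -12 to +12 mm; where is not measured. It keeps its place under light force. Pressed down by a few newtons the tray yields softly; at its lower stop it is rigid.
- weight1_mid (a point): Centre (half-way up, on the axis) of brass ring weight 1: loose upright ring, outer diameter 44 mm, bore 15 mm, 12 mm tall, about 120 g (true within 3 %). z along its axis. It slips over a pin with 1.1 mm (yellow tray) or 1.7 mm (blue) of play all round and rests on the tray floor.
- weight2_mid (a point): Centre (half-way up, on the axis) of brass ring weight 2: loose upright ring, outer diameter 44 mm, bore 15 mm, 23 mm tall, about 240 g (true within 3 %). z along its axis. It slips over a pin with 1.1 mm (yellow tray) or 1.7 mm (blue) of play all round and rests on the tray floor.
- weight3_mid (a point): Centre (half-way up, on the axis) of brass ring weight 3: loose upright ring, outer diameter 44 mm, bore 15 mm, 35 mm tall, about 360 g (true within 3 %). z along its axis. It slips over a pin with 1.1 mm (yellow tray) or 1.7 mm (blue) of play all round and rests on the tray floor.
- weight4_mid (a point): Centre (half-way up, on the axis) of brass ring weight 4: loose upright ring, outer diameter 44 mm, bore 15 mm, 46 mm tall, about 480 g (true within 3 %). z along its axis. It slips over a pin with 1.1 mm (yellow tray) or 1.7 mm (blue) of play all round and rests on the tray floor.
- thumb_nut: Black thumb nut, 24 mm across, 12 mm tall, loose on top of the balance's red block. Bystander, to be left alone.
- adapter: Black power adapter, 90 x 45 x 32 mm. Bystander, to be left alone.
- blue_box: Blue box, 100 x 70 x 47 mm. Bystander, to be left alone.
- driver: Screwdriver lying on the table. Bystander, to be left alone.
- jar: Small jar, 54 mm across, 70 mm tall. Bystander, to be left alone.
- dish: White dish, 90 mm across, 25 mm tall. Bystander, to be left alone.
- spare_collar: Aluminium collar, 36 mm across, 14 mm tall, on the table; not one of the weights. Bystander, to be left alone.
Not all that is in view belongs to the job. Leave any pink or turquoise look-alike of the part that bears weight2_mid alone.

How it is judged:
By the outcome, as a careful person would: the job done as asked, in the order asked, and still so for the second after the job is handed in, with the robot touching nothing.
It also fails if it takes over 67 s, if anything falls off the work surface, if the arm or the gripper's body presses on something with over 40 N, if the wrist force passes 120 N, or if a joint passes its speed limit or range.

## Working session

There is one attempt and no reset: what is moved stays moved. The work goes in short steps, Python scripts to look and compute and a shell command to move; the robot and the scene stay as the last step left them, time stands still between calls to the robot, and variables do not carry over. Pictures are saved under pics/ and viewed, at most 10 in all, crops included, and the job is handed in when it is done.

```bash
mkdir -p pics
cat > h.py <<'E'
from station import *
import numpy as np, cv2, json
def K(f):
    fl=240/np.tan(np.radians(f["vertical_fov"])/2)
    return np.array([[fl,0,f["cx"]],[0,fl,f["cy"]],[0,0,1]])
def cam(f,s=None):
    if "R" in f: return np.array(f["R"]),np.array(f["t"])
    T=np.array(f["T_tool_cam"]);Rt=cv2.Rodrigues(np.array(s["tool_rot"],float))[0]
    Rwc=Rt@T[:3,:3];o=Rt@T[:3,3]+np.array(s["tcp_pos"]);return Rwc.T,-Rwc.T@o
def ray(f,uv,z,s=None):
    R,t=cam(f,s)
    p=cv2.undistortPoints(np.array([[uv]],float),K(f),np.array(f["dist"],float))[0,0]
    d=R.T@np.array([p[0],p[1],1]);o=-R.T@t
    return o+d*(z-o[2])/d[2]
def proj(f,X,s=None):
    R,t=cam(f,s)
    return cv2.projectPoints(np.array(X,float).reshape(-1,1,3),cv2.Rodrigues(R)[0],t,K(f),np.array(f["dist"],float))[0].reshape(-1,2)
def grab(n,fn):
    s=state();f=grab_frame(n);cv2.imwrite("pics/"+fn+".png",f["image"])
    import pickle;pickle.dump((f,s),open(fn+".pkl","wb"));return f,s
def load(fn):
    import pickle;return pickle.load(open(fn+".pkl","rb"))
E
python3 - <<'E'
from h import *
grab("scene","s0");grab("top","t0")
a=cv2.imread("pics/s0.png");b=cv2.imread("pics/t0.png")
for n in("s0","t0"):
    f,s=load(n);R,t=cam(f);print(n,-R.T@t,f["vertical_fov"])
print(s)
E
```

```text
s0 [1093.26431921 -306.37666264 1025.29140205] 48.35491636812921
t0 [ 384.42629591  -97.60309042 1559.91352354] 42.48966762703823
{'time_s': 0.05, 'joints': array([ 9.69194831e-01,  2.59349962e-01,  1.53603809e+00, -2.00718939e-05,
        1.34799728e+00, -2.02785188e-01]), 'joint_velocities': array([ 1.45071904e-03, -1.77392564e-03, -3.25372761e-03,  5.13071305e-05,
       -8.41417940e-04,  1.09417444e-03]), 'tau': array([ 2.26134056e-03, -4.38608158e+01, -2.84954435e+01,  7.22195324e-02,
        3.61474778e-02, -3.95395068e-05]), 'tcp_pos': array([213.26422898, 506.41872195, 228.83199956]), 'tool_rot': array([-6.22173222e-01, -3.07866898e+00,  2.60269862e-03]), 'wrist_force': array([ 0.13020493, -0.8992173 ,  0.64514507]), 'ft_torque': array([ 0.03849839, -0.04386165, -0.02667401]), 'gripper_force': 0.0, 'grip_width': 93.10356438503293}
```

View pics/t0.png

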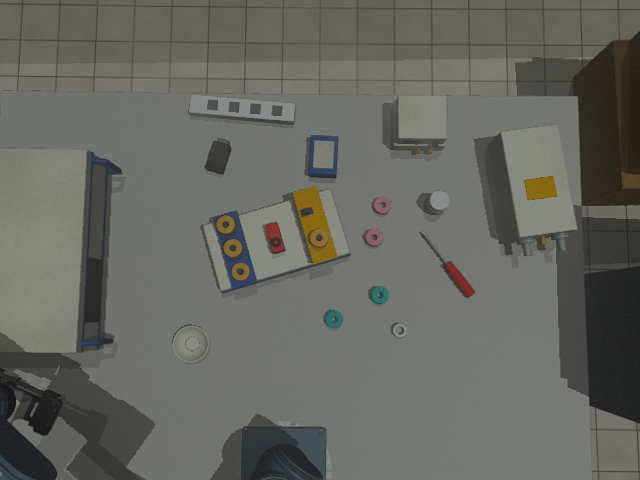

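View pics/s0.png

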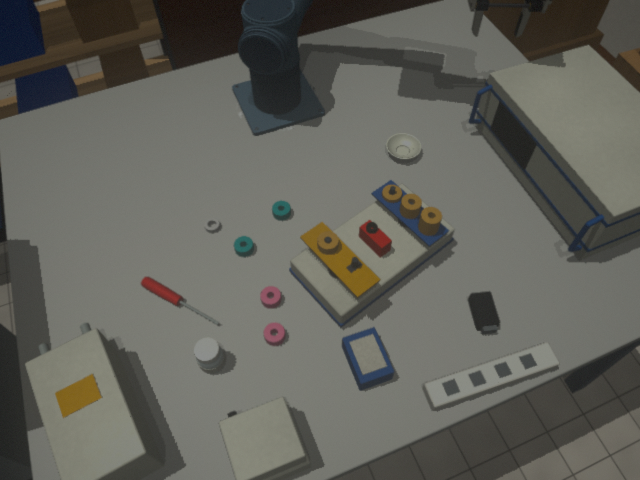

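Top image shows the balance: blue tray at left with weights at (226,224), (232,248), (240,271), yellow tray at right with a weight at (319,238) and the free pin at (307,211), and the nut on the red block at (276,240). The look-alikes are pink rings at (382,205) and (373,237), turquoise rings at (379,295) and (334,319), and a collar at (399,330). I'll look closer.

Run:
```python
from h import *
a=cv2.imread("pics/s0.png")[175:325,285:460];b=cv2.imread("pics/t0.png")[180:298,198:354]
cv2.imwrite("pics/c1.png",cv2.resize(a,None,fx=4,fy=4,interpolation=cv2.INTER_CUBIC))
cv2.imwrite("pics/c2.png",cv2.resize(b,None,fx=5,fy=5,interpolation=cv2.INTER_CUBIC))
```

```text
(no output)
```

View pics/c1.png

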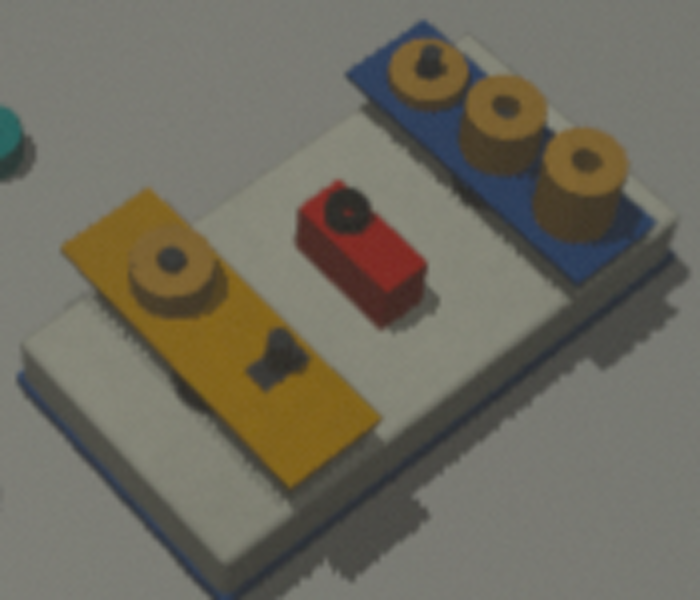

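View pics/c2.png

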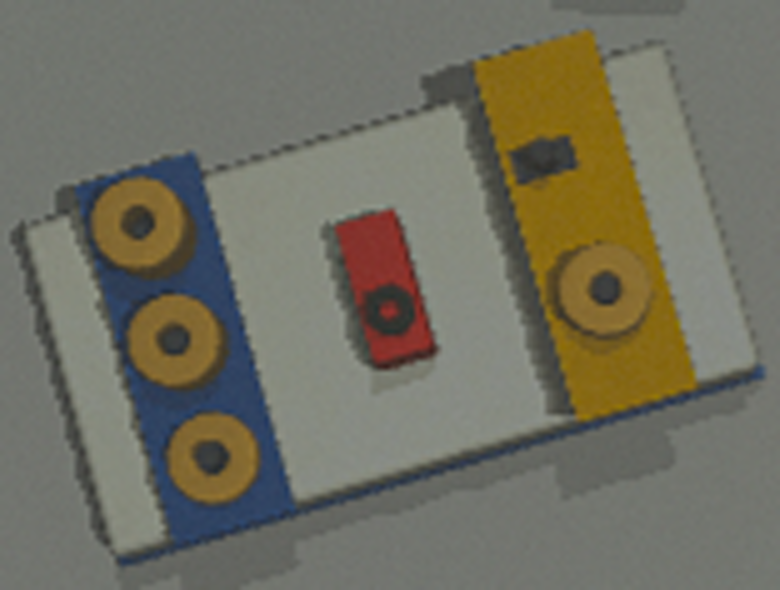

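```bash
cat >> h.py <<'E'
def tri(obs):
    A=[];b=[]
    for f,uv,s in obs:
        R,t=cam(f,s);p=cv2.undistortPoints(np.array([[uv]],float),K(f),np.array(f["dist"],float))[0,0]
        for i in(0,1):
            r=R[i]-p[i]*R[2];A.append(r);b.append(-(t[i]-p[i]*t[2]))
    return np.linalg.lstsq(np.array(A),np.array(b),rcond=None)[0]
E
python3 - <<'E'
from h import *
fs,_=load("s0");ft,_=load("t0")
S=lambda u,v:((u+.5)/4-.5+285,(v+.5)/4-.5+175)
T=lambda u,v:((u+.5)/5-.5+198,(v+.5)/5-.5+180)
pts=dict(near=((429,72),(212,457)),mid=((506,105),(175,340)),far=((585,160),(139,222)),yel=((172,260),(604,288)),
 pinfree=((281,338),(541,157)),red1=((340,181),(375,364)),red2=((426,264),(394,210)),red3=((297,210),(437,350)),
 ye_nr=((150,189),(695,385)) ,ye_nl=((62,246),(578,419)) ,ye_f1=((381,418),(597,32)),ye_f2=((293,488),(474,62)),
 bl_f1=((578,283),(195,153)),bl_f2=((655,225),(80,186)),bl_n1=((347,73),(296,505)),bl_n2=((425,21),(171,541)))
for k,(a,b) in pts.items(): 
    p=tri([(fs,S(*a),None),(ft,T(*b),None)]);print(k,p.round(1),"top@",[ray(ft,T(*b),z).round(0)[:2].tolist() for z in (100,115)])
E
```

```text
near [475.6 105.   98. ] top@ [[475.0, 103.0], [474.0, 101.0]]
mid [528.7 120.3 124.7] top@ [[530.0, 122.0], [529.0, 120.0]]
far [582.6 136.5 135.5] top@ [[587.0, 141.0], [585.0, 138.0]]
yel [554.1 -80.5 129.3] top@ [[557.0, -81.0], [555.0, -82.0]]
pinfree [616.1 -49.5 128.9] top@ [[620.0, -51.0], [618.0, -51.0]]
red1 [521.1  29.4  94.7] top@ [[520.0, 27.0], [518.0, 26.0]]
red2 [596.1  29.  119.5] top@ [[594.0, 19.0], [592.0, 18.0]]
red3 [5.283e+02 5.000e-01 9.330e+01] top@ [[527.0, -2.0], [525.0, -3.0]]
ye_nr [ 515.5 -101.3  150.4] top@ [[511.0, -125.0], [510.0, -125.0]]
ye_nl [491.1 -91.8  66.9] top@ [[495.0, -70.0], [493.0, -70.0]]
ye_f1 [680.1 -54.5 157.6] top@ [[681.0, -77.0], [678.0, -77.0]]
ye_f2 [667.1 -36.3  57.5] top@ [[666.0, -18.0], [663.0, -19.0]]
bl_f1 [623.2 118.6  87.9] top@ [[620.0, 115.0], [618.0, 113.0]]
bl_f2 [606.7 173.6  87.9] top@ [[604.0, 169.0], [602.0, 167.0]]
bl_n1 [453.7  65.8  90.4] top@ [[453.0, 63.0], [452.0, 61.0]]
bl_n2 [435.8 124.2  88.3] top@ [[435.0, 122.0], [435.0, 119.0]]
```

Measured tops are near 98, mid 125 and far 135.5 above a blue floor of about 90, and 129 above a yellow floor of about 109. That makes the blue tray w1 (12 mm), w3 (35 mm) and w4 (46 mm), with w2 (23 mm) on yellow. Leveling 600/600 g means moving w3, the middle blue ring (top image 232,248). It is brass, unlike the pink and turquoise look-alikes. The balance yaw is about 16.4°.

```bash
python3 -m crank '[0,0,-0.915,0,0,-0.8,1, 0,0,-0.915,0,0,-0.8,1, 0,0,-0.915,0,0,-0.8,1, 0,0,-0.915,0,0,0,1, 0,0,-0.915,0,0,0,1, 0,0,0,0.226,-0.767,0,1, 0,0,0,0.226,-0.767,0,1, 0,0,0,0.226,-0.767,0,1, 0,0,0,0.226,-0.767,0,1, 0,0,0,0.226,-0.767,0,1]' 20
python3 -m crank '[0,0,0,-0.498,-0.536,0,1, 0,0,0,-0.498,-0.536,0,1, 0,0,0,-0.498,-0.536,0,1, 0,0,0,-0.498,-0.536,0,1, 0,0,0,-0.498,-0.536,0,1, 0,0,0,-0.498,-0.536,0,1, 0,0,0,-0.498,-0.536,0,1, 0,0,0,-0.498,-0.536,0,1, 0,0,0,-0.498,-0.536,0,1, 0,0,0,-0.498,-0.536,0,1, 0,0,0,0,0,0,1,0,0,0,0,0,0,1,0,0,0,0,0,0,1]'
python3 - <<'E'
from h import *
f,s=grab("wrist","w1");print(s["tcp_pos"],s["tool_rot"],s["joints"].round(2));print(np.array(f["T_tool_cam"]).round(2),f["vertical_fov"])
E
```

```text
time_s: 1.1
tcp_pos: [213.2, 305.4, 349.2]
tool_rot: [0.451, -3.109, 0.001]
wrist_force: [-0.0, -0.6, 0.9]
grip_width: 92.9
gripper_force: 0.0
time_s: 2.4
tcp_pos: [527.6, 121.1, 349.5]
tool_rot: [0.451, -3.108, -0.001]
wrist_force: [0.6, 0.2, -0.2]
grip_width: 93.1
gripper_force: 0.0
[527.63904583 121.05779146 349.49131904] [ 4.50535466e-01 -3.10820677e+00 -6.26197349e-04] [ 0.02  0.19  1.33  0.    1.62 -1.84]
[[   0.     -0.97   -0.25   70.47]
 [   1.      0.      0.      0.58]
 [   0.     -0.25    0.97 -154.58]
 [   0.      0.      0.      1.  ]] 58.4697721088498
```

View pics/w1.png

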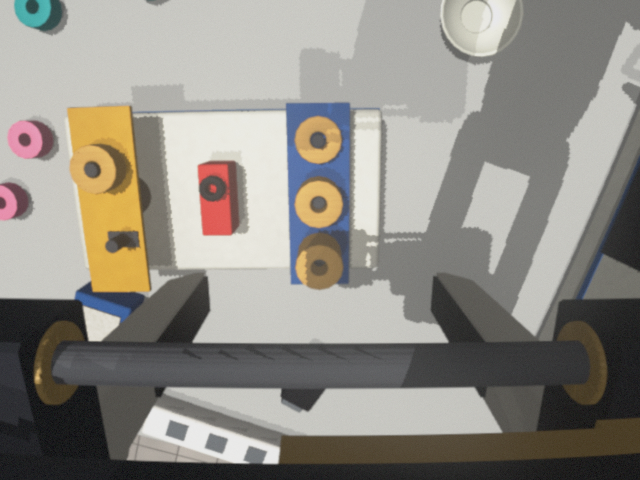

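The wrist view shows the blue tray's rings at (318,140), (318,204), (319,267), the yellow ring at (92,170) and the free pin's top at about (112,246).

Run:
```python
from h import *
f,s=load("w1");im=f["image"]
R,t=cam(f,s);print("cam",-R.T@t)
for n,uv,z in (("w1",(318,140),103),("w3",(318.5,204),126),("w4",(319,267),137),("w2",(92,170),132),("pin",(112,246),135),("bl",(288,104),91),("bl",(349,103),91),("bl",(291,284),91),("bl",(351,284),91),("ye",(68,107),109),("ye",(131,106),109),("ye",(92,291),109),("ye",(150,290),109)):
    p=ray(f,uv,z,s);print(n,p.round(1))
c=[cv2.resize(im[170:240,285:355],(420,420),interpolation=cv2.INTER_CUBIC),cv2.resize(im[215:285,75:145],(420,420)[:2],interpolation=cv2.INTER_CUBIC)]
cv2.imwrite("pics/c3.png",cv2.convertScaleAbs(np.hstack(c)[:,:],alpha=1.3)[:, :840])
x=cv2.imread("pics/c3.png");cv2.imwrite("pics/c3.png",cv2.resize(x,(800,400)))
```

```text
cam [460.05576693 101.5646414  504.13048409]
w1 [475.8 104.5 103. ]
w3 [528.8 120.7 126. ]
w4 [582. 137. 137.]
w2 [554.7 -80.2 132. ]
pin [617.6 -49.5 135. ]
bl [452.5  68.5  91. ]
bl [435.5 122.6  91. ]
bl [623.2 119.   91. ]
bl [605.7 178.2  91. ]
ye [ 509.8 -123.4  109. ]
ye [493.3 -66.2 109. ]
ye [681.8 -72.7 109. ]
ye [663.  -15.2 109. ]
```

View pics/c3.png

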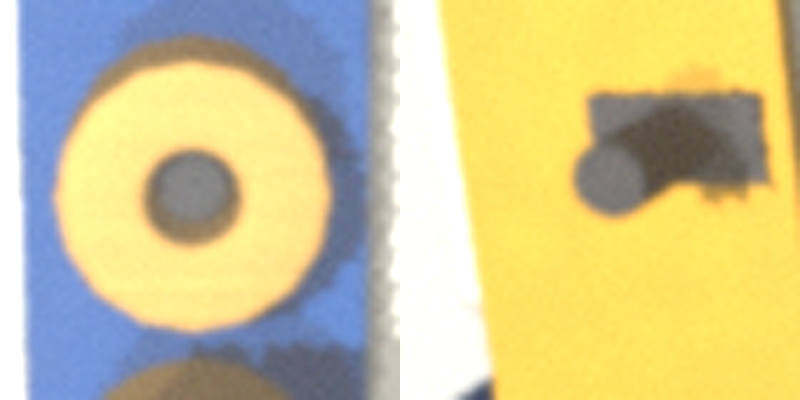

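w3's centre is confirmed at (528.7, 120.6), and the free pin's top is at about (617, −49.5). Now I'll descend and grip.

```bash
python3 -m crank '[0,0,0,-0.018,-0.016,0.9,1, 0,0,0,0,0,0.9,1, 0,0,0,0,0,0.9,1, 0,0,0,0,0,0.9,1, 0,0,0,0,0,0.7,1, 0,0,0,0,0,0.4,1, 0,0,0,0,0,0.16,1, 0,0,0,0,0,0,1, 0,0,0,0,0,0,1]'
python3 -m crank '[0,0,0,0,0,0,-0.3, 0,0,0,0,0,0,-0.3, 0,0,0,0,0,0,-0.3, 0,0,0,0,0,0,-0.3, 0,0,0,0,0,0,-0.3, 0,0,0,0,0,0,-0.3, 0,0,0,0,0,0,-0.3, 0,0,0,0,0,0,-0.3, 0,0,0,0,0,0,-0.3, 0,0,0,0,0,0,-0.3]' 25
```

```text
time_s: 3.35
tcp_pos: [530.3, 120.4, 108.2]
tool_rot: [-0.451, 3.107, -0.0]
wrist_force: [0.3, -0.4, 0.7]
grip_width: 92.9
gripper_force: 0.0
time_s: 4.35
tcp_pos: [529.6, 120.0, 106.6]
tool_rot: [0.45, -3.109, -0.0]
wrist_force: [-0.8, 0.2, -0.0]
grip_width: 44.1
gripper_force: 25.0
```

```bash
python3 -m crank '[0,0,0,0,0,-0.1,-0.3, 0,0,0,0,0,-0.2,-0.3, 0,0,0,0,0,-0.4,-0.3, 0,0,0,0,0,-0.6,-0.3, 0,0,0,0,0,-0.4,-0.3, 0,0,0,0,0,-0.1,-0.3, 0,0,0,0,0,0,-0.3,0,0,0,0,0,0,-0.3]'
python3 -m crank '[0,0,0,-0.04,-0.2,0,-0.3, 0,0,0,-0.09,-0.4,0,-0.3, 0,0,0,-0.1,-0.6,0,-0.3, 0,0,0,-0.1,-0.6,0,-0.3, 0,0,0,-0.1,-0.6,0,-0.3, 0,0,0,-0.1,-0.6,0,-0.3, 0,0,0,-0.1,-0.45,0,-0.3, 0,0,0,-0.08,-0.296,0,-0.3, 0,0,0,0,0,-0,-0.3, 0,0,0,0,0,0,-0.3,0,0,0,0,0,0,-0.3,0,0,0,0,0,0,-0.3]'
python3 - <<'E'
from h import *
f,s=grab("wrist","w2");print(s["tcp_pos"],s["wrist_force"],s["ft_torque"],s["grip_width"])
a=f["image"];g,_=grab("scene","s1");
ps=proj(g,[[617,-49.5,135]])[0];print(ps)
u,v=ps.round().astype(int)
b=cv2.resize(g["image"][v-50:v+50,u-50:u+50],(400,400),interpolation=cv2.INTER_CUBIC)
pw=proj(f,[[617,-49.5,135],s["tcp_pos"]],s);print(pw)
cv2.imwrite("pics/c4.png",np.hstack([cv2.resize(a[:, 120:600],(400,400)),b]))
E
```

```text
time_s: 5.15
tcp_pos: [528.8, 120.0, 195.6]
tool_rot: [0.45, -3.107, -0.0]
wrist_force: [-0.4, 0.1, -4.0]
grip_width: 44.1
gripper_force: 25.0
time_s: 6.35
tcp_pos: [616.3, -48.4, 196.7]
tool_rot: [0.452, -3.109, -0.0]
wrist_force: [0.1, -0.8, -3.3]
grip_width: 44.3
gripper_force: 25.0
[616.30630633 -48.36163708 196.7386876 ] [ 0.13627991 -0.76787163 -3.315984  ] [ 0.07908306 -0.03316108  0.00602264] 44.33597357085363
[354.16116403 257.95472513]
[[316.42261795 259.44278049]
 [318.48368445 307.75817624]]
```

View pics/c4.png

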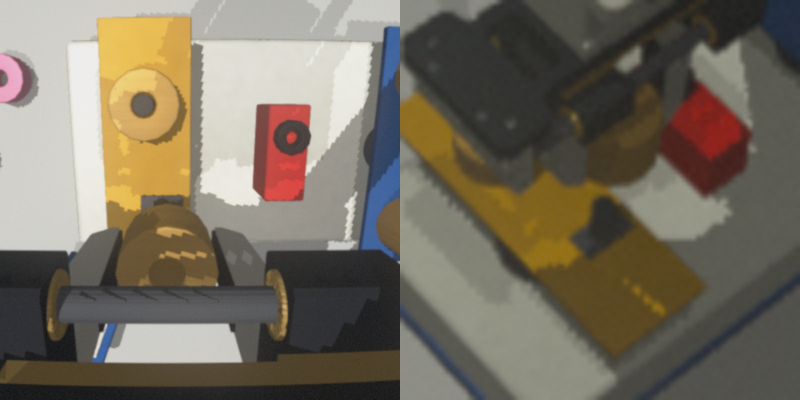

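The ring is held upright, with its bore at wrist pixel (320,324). The scene crop shows the pin at (355,258), as predicted. Next I'll compute the ring's axis relative to the tool from the bore.

Run:
```python
from h import *
f,s=load("w2");im=f["image"]
p=ray(f,(320.4,324),s["tcp_pos"][2]+19.4,s);print(p)
# ring outline vs projected models for bx offsets of ring from TCP
c,sn=.9588,.284
for dx in(-3,0,3):
    P=np.array(s["tcp_pos"])+[c*dx,sn*dx,0]
    a=np.linspace(0,2*np.pi,73)
    r=proj(f,[P+[22*np.cos(k),22*np.sin(k),19.4] for k in a],s);q=proj(f,[P+[7.5*np.cos(k),7.5*np.sin(k),19.4] for k in a],s)
    print(dx,"outer top row",r[:,1].min().round(1),"bore",q.min(0).round(1),q.max(0).round(1))
cr=im[225:375,240:400];cv2.imwrite("pics/c5.png",cv2.convertScaleAbs(cv2.resize(cr,None,fx=4,fy=4,interpolation=cv2.INTER_CUBIC),alpha=1.5))
```

```text
[613.48304343 -48.44327256 216.1386876 ]
-3 outer top row 262.9 bore [296.6 303.3] [340.  342.7]
0 outer top row 271.5 bore [296.7 311.4] [339.9 350.3]
3 outer top row 279.9 bore [296.9 319.3] [339.7 357.8]
```

View pics/c5.png

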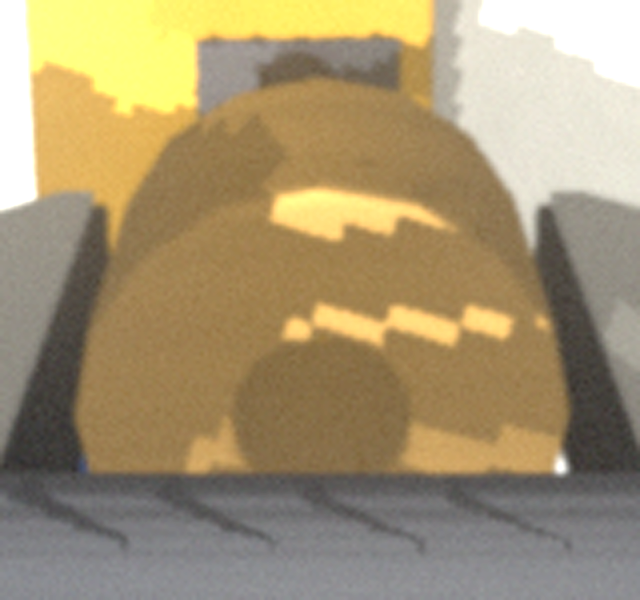

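The ring axis is within about 0.5 mm of the TCP. I'll shift −1.2 mm along tool y and descend to just above the pin top.

```bash
python3 -m crank '[0,0,0,0,-0.024,0.2,-0.3, 0,0,0,0,0,0.3,-0.3, 0,0,0,0,0,0.25,-0.3, 0,0,0,0,0,0.1,-0.3, 0,0,0,0,0,0,-0.3, 0,0,0,0,0,0,-0.3, 0,0,0,0,0,0,-0.3]'
python3 -m crank '[0,0,0,0,0,0.03,-0.3, 0,0,0,0,0,0.03,-0.3, 0,0,0,0,0,0.03,-0.3, 0,0,0,0,0,0.03,-0.3,0,0,0,0,0,0,-0.3,0,0,0,0,0,0,-0.3]'
```

```text
time_s: 7.15
tcp_pos: [617.6, -50.8, 154.9]
tool_rot: [-0.45, 3.108, -0.001]
wrist_force: [0.4, 1.0, -3.5]
grip_width: 44.3
gripper_force: 25.0
time_s: 7.75
tcp_pos: [617.2, -50.7, 148.1]
tool_rot: [-0.45, 3.109, -0.0]
wrist_force: [1.3, -0.4, -3.6]
grip_width: 44.1
gripper_force: 25.0
```

```bash
python3 -m crank '[0,0,0,0,0,0.03,-0.3, 0,0,0,0,0,0.03,-0.3,0,0,0,0,0,0,-0.3,0,0,0,0,0,0,-0.3]'
python3 -m crank '[0,0,0,0,0,0.03,-0.3, 0,0,0,0,0,0.03,-0.3,0,0,0,0,0,0,-0.3,0,0,0,0,0,0,-0.3]'
```

```text
time_s: 8.15
tcp_pos: [617.2, -50.7, 145.1]
tool_rot: [-0.45, 3.109, -0.0]
wrist_force: [1.3, -0.6, -4.2]
grip_width: 44.2
gripper_force: 25.0
time_s: 8.55
tcp_pos: [617.2, -50.7, 142.1]
tool_rot: [-0.45, 3.109, -0.0]
wrist_force: [1.6, -0.4, -4.9]
grip_width: 43.9
gripper_force: 25.0
```

```bash
python3 -m crank '[0,0,0,-0.014,0,0,-0.3, 0,0,0,0,0,0,-0.3,0,0,0,0,0,0,-0.3,0,0,0,0,0,0,-0.3]'
python3 -m crank '[0,0,0,0,0,0.03,-0.3, 0,0,0,0,0,0.03,-0.3,0,0,0,0,0,0.03,-0.3,0,0,0,0,0,0,-0.3,0,0,0,0,0,0,-0.3]'
python3 - <<'E'
from h import *
print(state()["ft_torque"])
g,_=grab("scene","s2")
b=cv2.resize(g["image"][190:310,290:450],(800,600),interpolation=cv2.INTER_CUBIC)
cv2.imwrite("pics/c6.png",cv2.convertScaleAbs(b,alpha=1.6))
E
```

```text
time_s: 8.95
tcp_pos: [617.5, -50.4, 142.0]
tool_rot: [0.45, -3.109, -0.0]
wrist_force: [-0.1, -1.2, -3.7]
grip_width: 43.9
gripper_force: 25.0
time_s: 9.45
tcp_pos: [617.7, -50.4, 137.5]
tool_rot: [0.45, -3.109, -0.0]
wrist_force: [0.1, 1.6, -3.7]
grip_width: 43.9
gripper_force: 25.0
[ 0.06676417  0.02682106 -0.00996545]
```

View pics/c6.png

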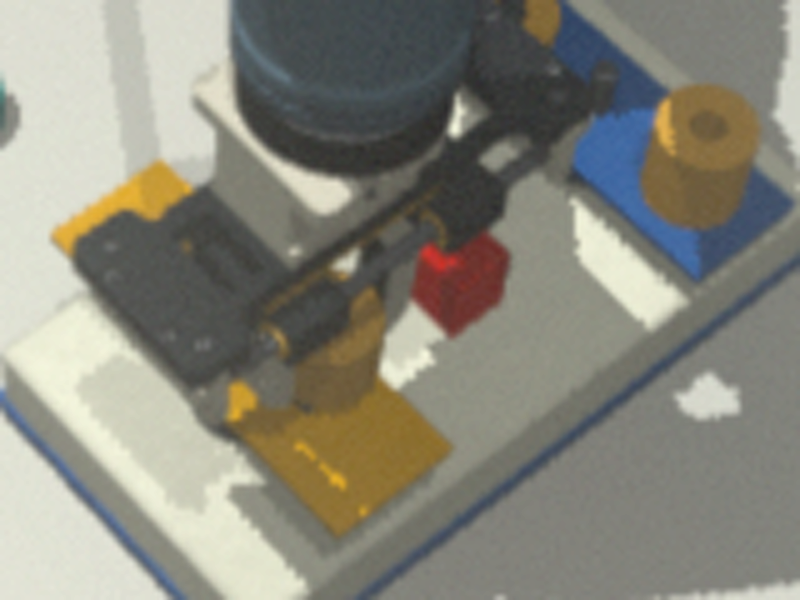

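The scene crop shows the ring over the slide with no pin showing. Its bottom, at about 122, is already below the pin top (135) with no load taken, so the pin is in the bore. I'll keep lowering gently.

```bash
python3 -m crank '[0,0,0,0,0,0.03,-0.3, 0,0,0,0,0,0.03,-0.3,0,0,0,0,0,0.03,-0.3,0,0,0,0,0,0.03,-0.3,0,0,0,0,0,0.03,-0.3,0,0,0,0,0,0.03,-0.3,0,0,0,0,0,0,-0.3,0,0,0,0,0,0,-0.3]'
python3 -m crank '[0,0,0,0,0,0.03,-0.3, 0,0,0,0,0,0.03,-0.3,0,0,0,0,0,0.03,-0.3,0,0,0,0,0,0,-0.3,0,0,0,0,0,0,-0.3]'
python3 -m crank '[0,0,0,0,0,0.03,-0.3, 0,0,0,0,0,0.03,-0.3,0,0,0,0,0,0,-0.3,0,0,0,0,0,0,-0.3]'
```

```text
time_s: 10.3
tcp_pos: [617.7, -50.5, 128.6]
tool_rot: [0.45, -3.109, -0.0]
wrist_force: [-0.6, -0.1, -3.4]
grip_width: 44.1
gripper_force: 25.0
time_s: 10.8
tcp_pos: [617.7, -50.5, 124.2]
tool_rot: [0.45, -3.109, -0.0]
wrist_force: [-0.6, -0.0, -3.4]
grip_width: 44.0
gripper_force: 25.0
time_s: 11.2
tcp_pos: [617.8, -50.5, 121.2]
tool_rot: [-0.45, 3.109, -0.0]
wrist_force: [-0.5, 0.5, -2.0]
grip_width: 44.1
gripper_force: 25.0
```

Contact with the tray floor. I'll continue until the weight is borne.

```bash
python3 -m crank '[0,0,0,0,0,0.03,-0.3, 0,0,0,0,0,0.03,-0.3,0,0,0,0,0,0,-0.3,0,0,0,0,0,0,-0.3]'
python3 -m crank '[0,0,0,0,0,0.03,-0.3, 0,0,0,0,0,0.02,-0.3,0,0,0,0,0,0,-0.3,0,0,0,0,0,0,-0.3,0,0,0,0,0,0,-0.3]'
```

```text
time_s: 11.6
tcp_pos: [617.8, -50.5, 118.2]
tool_rot: [-0.45, 3.109, -0.0]
wrist_force: [-0.2, 0.2, -1.9]
grip_width: 44.4
gripper_force: 25.0
time_s: 12.1
tcp_pos: [617.8, -50.5, 115.8]
tool_rot: [-0.45, 3.109, -0.0]
wrist_force: [0.2, 0.4, 0.7]
grip_width: 44.2
gripper_force: 25.0
```

```bash
python3 -m crank '[0,0,0,0,0,0,0.1, 0,0,0,0,0,0,0.1, 0,0,0,0,0,0,0.1, 0,0,0,0,0,0,0.5, 0,0,0,0,0,0,0.5, 0,0,0,0,0,0,0.5, 0,0,0,0,0,0,0.5]'
python3 -m crank '[0,0,0,0,0,-0.1,0.5, 0,0,0,0,0,-0.3,0.5, 0,0,0,0,0,-0.6,0.5, 0,0,0,0,0,-0.9,0.5, 0,0,0,0,0,-0.9,0.5, 0,0,0,0,0,-0.9,0.5,0,0,0,0.9,0,-0.5,0.5,0,0,0,1,0,0,0.5,0,0,0,1,0,0,0.5, 0,0,0,0,0,0,0.5,0,0,0,0,0,0,0.5,0,0,0,0,0,0,0.5]'
python3 - <<'E'
from h import *
f,s=grab("wrist","w3");g,_=grab("scene","s3");print(s["tcp_pos"],s["wrist_force"])
b=cv2.resize(g["image"][175:325,285:460],(467,400),interpolation=cv2.INTER_CUBIC)
cv2.imwrite("pics/c7.png",cv2.convertScaleAbs(np.vstack([b,cv2.resize(f["image"],(267,200)).repeat(1,0) if 0 else np.zeros((0,467,3),np.uint8)]),alpha=1.5))
x=cv2.imread("pics/c7.png");w=cv2.resize(f["image"],(533,400))[:, 100:433]
cv2.imwrite("pics/c7.png",np.hstack([x,w]))
E
```

```text
time_s: 12.8
tcp_pos: [617.8, -50.5, 115.6]
tool_rot: [-0.45, 3.109, 0.0]
wrist_force: [0.9, -0.1, 0.2]
grip_width: 69.9
gripper_force: 0.0
time_s: 14.0
tcp_pos: [480.9, -91.3, 325.5]
tool_rot: [-0.45, 3.108, -0.001]
wrist_force: [-0.5, -0.3, -0.4]
grip_width: 69.5
gripper_force: 0.0
[480.90205913 -91.32454164 325.53440501] [-0.47744086 -0.34807345 -0.35379137]
```

View pics/c7.png

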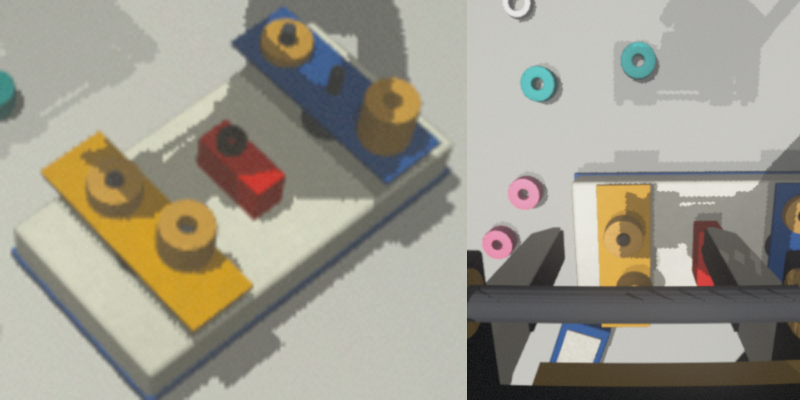

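The picture shows w3 seated flat beside w2 on the yellow tray, at crop pixel (187,235). The blue middle pin is bare, both trays are level and the nut hasn't moved.

```bash
python3 -c "
from station import *
print(job_done())"
```

```text
the job is handed in; nothing more can be done
None
```

I moved weight 3 (35 mm tall, about 360 g) from the blue tray's middle pin onto the yellow tray's free pin. In the last picture both trays look level, every weight looks seated, and the nut is still on the red block; I handed the job in at about 14 s and it returned no verdict.

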